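# Eject a box tag and check it under the reading lens

## Robot

A 6-joint arm with a two-finger parallel gripper is mounted at the origin on the work surface. World frame = base frame: x ahead of the robot, y to its left, z up, the work surface at z = 0. Lengths are in m, angles in rad, forces in N, time in s.
With the tool pointing down it reaches from about 0.3 to 0.875 m from the base axis. Payload 4.2 kg.
Tool frame: the origin (TCP) lies at the very end of the fingers, on their centre line; the grasp point (between the pads) lies 19 mm behind it (arm.tcp_to_grasp is the distance from the TCP to the grasp point, in m); z points along the fingers, y is the line along which they close (so a half turn about z gives the same grasp; the last joint's range is limited). The gripper opens to 85 mm and grips with 20 to 120 N. Pads are 22 mm wide; open, the fingers measure 114 mm over their backs; the gripper's body (76 mm by 85 mm) begins 54 mm behind the grasp point. The pads swing forward as they close: fully open they stand 13 mm farther back than shut.
Start: joints at [-1.133, 0.32, 1.565, -0, 1.257, -0.02], TCP at [0.254, -0.516, 0.231] pointing down, gripper open.
Joint ranges: [-3.11, 3.11], [-0.84, 2.01], [0.21, 2.61], [-1.34, 4.49], [0.05, 2.63], [-2.56, 2.56]. Speed limits (rad/s): [2.57, 2.57, 3.14, 3.14, 3.14, 3.14].

## Interface

Orientations are given as [roll, pitch, yaw] about the fixed x, y, z axes, in that order (R = Rz(yaw) Ry(pitch) Rx(roll)).
In Python, from workcell import arm gives the robot as it stands.
- The arm moves only by the tool jog_arm, never from a script. Its arguments are lists of equal length, an entry for each row: "linear": the shift along the tool's x, y, z in cm, a list of three; "twist": the turn, a rotation vector about the tool's x, y, z in degrees, a list of three. In form: {"linear": [[dx, dy, dz], ...], "twist": [[rx, ry, rz], ...]}. A call has 1 to 20 rows; each row is the pose to reach, as a shift and turn from the pose commanded when the call began, along the tool's axes at that moment; what a row does not reach only later rows make up. A row lasts 1/8 s, in which the tool goes at most 62.5 mm and 10.7 degrees, less where a joint would pass 70% of its speed; a pose out of reach is approached as far as the arm can. A call with a gripper value outside its range is refused whole. "grip" is the finger opening in cm, from 0 to 8.54, set as the call begins (left out, the last holds). The fingers move at their own pace and stop on an object; "newtons" is the grip in N (left out, the last holds). Time passes only in rows, so rows that repeat a pose let the fingers close. It gives the time, the measured TCP pose, the force, the opening and the grip force at its end, in the units of the state.
- arm.sense(): the state, without advancing time (a new reading comes with each control period).
- arm.capture(name): name is "scene" or "top" or "wrist"; returns a dict with "image" (420x560x3 uint8, blue, green, red), "range_z" (420x560 float32, m along the optical axis (not along the pixel's ray), 0 where there is no reading), "fx", "fy", "cx", "cy" (pixels), "eye" and "rotation" of the camera in the world; the wrist camera has in their place "T_tool_cam" (4x4, takes a point from camera to tool coordinates, whose origin is the TCP and whose axes are the flange's). Camera axes: x right, y down, z forward; pixel columns grow to the right and rows downward; lengths in m; the calibration is good to about 2 mm. A picture is of the moment at which its call begins: read the wrist's pose just before it.
- arm.close_job(): hands the job in; it is judged then, once.
The state is a dict: "time": time; "joint_positions": joint angles; "joint_vel": joint speeds; "effort": joint torques, N m; "tool_pos": TCP position; "eef_rot": TCP orientation; "ft_force": force on the tool from outside, world axes, zero at the start; "moment": the same for the moment, N m; "gripper_width": opening from 0.0 (shut) to 1.0 (fully open); "grasp_force": force on a finger pad.
Only numpy, scipy, OpenCV 4.12 (cv2) and the standard library are available. Lean on these libraries where they do the work, as an engineer would, in place of code of your own. Each camera call takes 0.05 s, during which the arm holds its last target. There are 200 camera calls.

## Task

Push the tag dispenser's sprung slide fully in so that a steel tag comes out onto the viewing ledge, and let the slide spring back. Then take the reading lens from its rest and hold it level and still, centred over the tag, with the glass at the height of the focus collar on the post, clear of the dispenser and the rest; finish while still holding it there. Leave the collar at its height and the other things on the desk where they are.

Things in the scene. Friction and masses are not known exactly. Their poses are not given: they have to be found in the camera images.
- dispenser: Tag dispenser fixed to the desk: grey base 260 x 66 x 20 mm. Origin on the desk under the tag magazine (stack of steel tags between four rods, top 60 mm up). Its x axis is the way the slide is pushed and the tag comes out; on that line: push tab at -115 mm, viewing ledge (20 mm high, rails to 26 mm) at +54, end lip at +74, thin post with the focus collar (8 mm thick, 140 mm high) at +108.
- pusher (a joint): Travel of the push slide in m: 0 at rest, 0.055 fully in against its stop, along the dispenser's +x. Sprung: about 2.4 N to start, 7 N at the stop; springs back by itself when let go. Going in, it shoves the lowest tag out of the magazine onto the viewing ledge; the tag stays there when the slide goes back.
- push_tab (a point): Centre of the rear face (the one to push) of the slide's upright aluminium tab, 43 mm above the desk; the tab is 8 mm thick, 40 mm wide, 23 to 63 mm above the desk, and moves with the slide. Axes as the dispenser's. Free space behind and above it; the magazine is 91 mm ahead of its front face at rest, 36 mm with the slide fully in.
- tag: Round steel tag, 36 mm across, 5 mm thick, lying flat; origin at the centre of its underside. At the start it lies inside the foot of the magazine; pushed out fully it lies on the viewing ledge, centred about 54 mm along the dispenser's x from its origin.
- focus_mark (a point): Centre of the dark steel focus collar (24 mm across, 8 mm high, rim at mid-height) on the upright post beyond the viewing ledge, on the dispenser's x line. The height of this point is the focal height, 85 to 120 mm above the desk, different each time. Held by friction (slips at about 15 N).
- loupe_grip (a point): Grip point of the reading lens, at mid-thickness of its steel handle near the balance point. Handle: straight bar 16 x 16 mm, reaching 48 mm from here towards the lens and 62 mm the other way. x axis: along the handle to the lens; z up. Weighs about 0.26 kg. At the start it lies level in the two saddles of its rest, this point 53 mm above the desk.
- lens_center (a point): Centre of the round glass of the reading lens (steel rim 64 mm across and 10 mm thick), 80 mm from loupe_grip along the handle's x axis, at the same height; z is the axis of the glass (vertical when level).
- loupe: The reading lens as a whole (handle and glass), 174 mm long; origin on the underside of the handle, 8 mm below loupe_grip. Axes as loupe_grip's.
- rest: Wooden rest for the reading lens, fixed to the desk: base 140 x 60 x 8 mm; two saddles 8 mm thick and 36 mm wide, cheek tops 52 mm high, slot floor 45 mm, at +40 and -52 mm along its x from its origin, which is on the desk below loupe_grip. Lift the handle straight up out of it.
- stapler: Bystander, to be left alone: grey and black desk stapler, 140 x 34 x 45 mm; origin under its middle, on the desk.
- ink_tin: Bystander, to be left alone: flat steel ink-pad tin, 90 x 60 x 19 mm; origin under its middle, on the desk.
- tumbler: Bystander, to be left alone: drinking glass, 72 mm across, 85 mm high; origin under its middle, on the desk.
- tea_tin: Bystander, to be left alone: tea tin, 76 mm across, 110 mm high; origin under its middle, on the desk.
- tape_roll: Bystander, to be left alone: roll of tape lying flat, 84 mm across, 24 mm high; origin under its middle, on the desk.
- hole_punch: Bystander, to be left alone: two-hole paper punch, 90 x 120 mm, about 70 mm high; origin under its middle, on the desk.
- clip_box: Bystander, to be left alone: small open box of paper clips, 60 x 60 x 30 mm; origin under its middle, on the desk.
Things that resemble listed ones, but are neither listed nor needed, are in the scene too. What is shaped like the loupe but green or yellow is not meant.

How it is judged:
By the outcome, as a careful person would: the job done as asked, in the order asked, and still so for the second after the job is handed in, while the arm keeps its last pose, push and grip.
It also fails if it takes over 64 s, if anything falls off the work surface, if the arm or the gripper's body presses on something with over 40 N, if the wrist force passes 120 N, or if a joint passes its speed limit or range.

## Working session

There is one attempt and no reset: what is moved stays moved. The work goes in short steps, Python scripts to look and compute and a tool call to move; the robot and the scene stay as the last step left them, time stands still between calls to the robot, and variables do not carry over. Pictures are saved under pics/ and viewed, at most 10 in all, crops included, and the job is handed in when it is done.

Besides the shell and the picture viewer there is one more tool, called after "Request:" as name(argument=value, ...) on one line, values as JSON. jog_arm: Moves the arm, as the interface text tells. Its arguments: {"type":"object","properties":{"linear":{"type":"array"},"twist":{"type":"array"},"grip":{"type":"number"},"newtons":{"type":"number"}},"required":["linear","twist"]}

```bash
mkdir -p pics; cat > h.py <<'E'
import numpy as np, cv2, pickle
from workcell import arm
from scipy.spatial.transform import Rotation as R
def cap(n):
    s=arm.sense(); c=arm.capture(n); c['state']=s
    if n=='wrist':
        T=np.array(c['T_tool_cam']); Rt=R.from_euler('xyz',s['eef_rot']).as_matrix()
        c['rotation']=Rt@T[:3,:3]; c['eye']=np.array(s['tool_pos'])+Rt@T[:3,3]
    c['rotation']=np.array(c['rotation']); c['eye']=np.array(c['eye'])
    return c
def ray(c,u,v):
    return c['rotation']@np.array([(u-c['cx'])/c['fx'],(v-c['cy'])/c['fy'],1.])
def onz(c,u,v,z):
    d=ray(c,u,v); return c['eye']+d*(z-c['eye'][2])/d[2]
def cloud(c):
    v,u=np.mgrid[:420,:560]; z=c['range_z']
    p=np.stack([(u-c['cx'])/c['fx']*z,(v-c['cy'])/c['fy']*z,z],-1)
    w=p@c['rotation'].T+c['eye']; w[z<=0]=np.nan; return w
def save(c,f):pickle.dump(c,open(f,'wb'))
def load(f):return pickle.load(open(f,'rb'))
E
python3 - <<'E'
from h import *
for n in('scene','top','wrist'):
    c=cap(n); save(c,n+'0.pkl'); cv2.imwrite(f'pics/{n}0.png',c['image']); print(n,c['eye'],c['rotation'].round(3).tolist(),c['fx'])
print(c['state'], arm.tcp_to_grasp)
E
```

```text
scene [ 1.39101241 -0.25967942  1.05279407] [-2.348, -0.02, 1.295] 517.9126289475481
top [0.27165875 0.02691573 1.5368622 ] [-3.024, 0.014, -1.545] 420.5487099638844
wrist [ 0.32083744 -0.48289724  0.37404179] [[0.443, -0.856, -0.266], [-0.896, -0.424, -0.13], [-0.001, 0.296, -0.955]] 310.57875827912557
{'time': 0.1, 'joint_positions': array([-1.13298970e+00,  3.20240891e-01,  1.56555289e+00,  2.86117586e-05,
        1.25741869e+00, -2.00078798e-02]), 'joint_vel': array([ 1.24517551e-03,  4.84285919e-05, -3.28218162e-03, -4.01713531e-05,
       -6.40973356e-04,  1.20614065e-03]), 'effort': array([ 4.93552161e-04, -4.16406190e+01, -2.34705162e+01, -8.33389997e-07,
        4.87571946e-03, -9.18916186e-06]), 'tool_pos': array([ 0.25396583, -0.5153957 ,  0.23056053]), 'eef_rot': array([-3.13997370e+00, -5.96054825e-05,  4.57805615e-01]), 'ft_force': array([ 0.15435595, -0.13598365, -0.14309841]), 'moment': array([-0.01417337,  0.02889774,  0.00508653]), 'grasp_force': 0.0, 'gripper_width': 0.9994550213226977} 0.0187
```

View pics/top0.png

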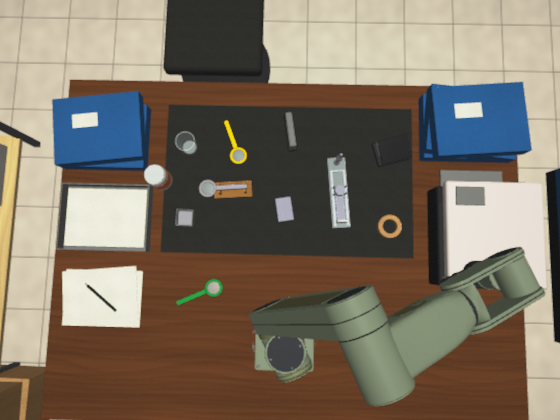

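View pics/scene0.png

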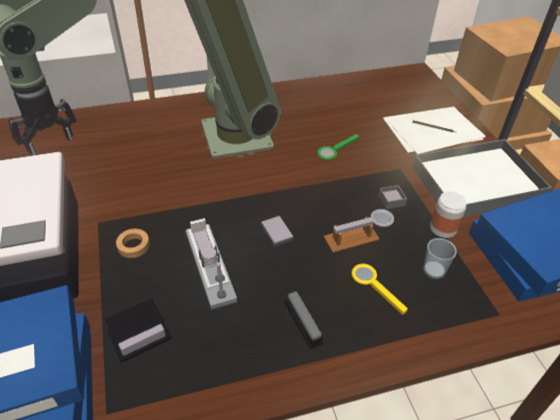

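The top view shows the dispenser along rows 155–227 at column 340. Its post is at the far end (339,158) and its tab at the near end. The loupe is in its brown rest at (207–250,188), lens to the left (+y). The green and yellow loupes are decoys. Next I'll measure from both cameras.

```bash
sed -i "s/^    c\['rotation'\]=np.array(c\['rotation'\]);/    r=np.array(c['rotation']); c['rotation']=r if r.ndim==2 else R.from_euler('xyz',r).as_matrix();/" h.py
python3 - <<'E'
from h import *
W=[]
for n in('scene','top'):
    c=load(n+'0.pkl'); c['rotation']=R.from_euler('xyz',c['rotation']).as_matrix() if c['rotation'].ndim==1 else c['rotation']; save(c,n+'0.pkl')
    w=cloud(c); print(n,'desk z',np.nanmedian(w[...,2]), c['range_z'].min())
    # height patches
    W.append(w)
c=load('top0.pkl')
for nm,(u0,u1,v0,v1) in dict(disp=(322,356,148,232),loupe=(195,256,175,202)).items():
    w=W[1][v0:v1,u0:u1]; im=c['image'][v0:v1,u0:u1]
    print(nm); 
    m=w[...,2]>0.012; p=w[m]
    q,s,vt=np.linalg.svd(p[:,:2]-p[:,:2].mean(0),full_matrices=False); print(p[:,:2].mean(0),vt[0],p.min(0),p.max(0), m.sum())
    r=cv2.minAreaRect(p[:,:2].astype(np.float32)); print(r)
c=load('scene0.pkl')
for nm,(u0,u1,v0,v1) in dict(disp=(180,240,205,310),loupe=(320,398,205,252)).items():
    w=W[0][v0:v1,u0:u1]; m=(w[...,2]>0.01)&(w[...,2]<.17); p=w[m]; print(nm,p.mean(0),p.min(0),p.max(0),cv2.minAreaRect(p[:,:2].astype(np.float32)))
c=[cv2.resize(load('scene0.pkl')['image'][v0:v1,u0:u1],None,fx=4,fy=4,interpolation=cv2.INTER_CUBIC) for u0,u1,v0,v1 in((170,260,205,315),(315,405,175,285))]
cv2.imwrite('pics/crop.png',np.hstack(c))
E
```

```text
scene desk z 0.0015574981479151706 0.0
top desk z -0.0006753397081884494 0.0
disp
[ 0.53157585 -0.1865695 ] [-0.99628038 -0.08617084] [ 0.40114846 -0.24817553  0.01200656] [ 0.66173402 -0.14742117  0.14265672] 1290
((0.5342808365821838, -0.19977962970733643), (0.26092609763145447, 0.09033519774675369), 4.9636549949646)
loupe
[0.53117193 0.2446107 ] [ 0.06086806 -0.99814582] [0.49751663 0.13737957 0.01200037] [0.56807139 0.31735893 0.06836076] 472
((0.5318385362625122, 0.22653460502624512), (0.06220618635416031, 0.18157294392585754), 3.2711589336395264)
disp [ 0.55010185 -0.18703601  0.0324711 ] [ 0.31671098 -0.22904095  0.01010782] [ 0.66751121 -0.14306966  0.14196112] ((0.49159497022628784, -0.18958747386932373), (0.35186150670051575, 0.06655481457710266), 4.876217842102051)
loupe [0.53883593 0.23140213 0.04549214] [0.45381768 0.13125427 0.01004264] [0.57516096 0.37256752 0.06710241] ((0.5288349986076355, 0.25731590390205383), (0.09373856335878372, 0.26026034355163574), 17.09518051147461)
```

View pics/crop.png

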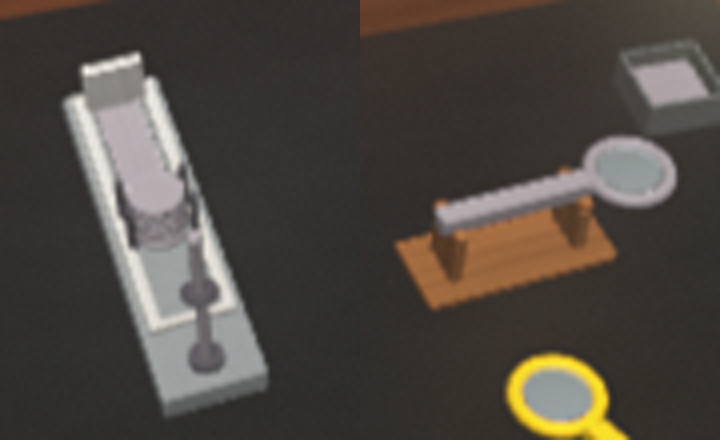

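The crop confirms the layout: tab at the near end, magazine, ledge, then the post with its collar at about mid-post. The dispenser yaw is about 5°. I'll move the wrist camera above the dispenser with the gripper closed.

Request:
jog_arm(linear=[[32,-20.6,-7],[32,-20.6,-7],[32,-20.6,-7],[32,-20.6,-7],[32,-20.6,-7],[32,-20.6,-7],[32,-20.6,-7],[32,-20.6,-7],[32,-20.6,-7],[32,-20.6,-7],[32,-20.6,-7],[32,-20.6,-7]], twist=[[0,0,21.3],[0,0,21.3],[0,0,21.3],[0,0,21.3],[0,0,21.3],[0,0,21.3],[0,0,21.3],[0,0,21.3],[0,0,21.3],[0,0,21.3],[0,0,21.3],[0,0,21.3]], grip=0)

```text
time: 1.65
tool_pos: [0.4499, -0.1901, 0.3012]
eef_rot: [3.142, 0.0, 0.085]
ft_force: [0.1, 0.1, 0.3]
gripper_width: -0.0
grasp_force: 0.0
```

```bash
python3 - <<'E'
from h import *
c=cap('wrist'); save(c,'w1.pkl'); cv2.imwrite('pics/w1.png',c['image']); s=c['state']; print(s['tool_pos'],s['eef_rot'],c['eye'],s['time'])
w=cloud(c)
cv2.imwrite('pics/w1.png',cv2.resize(c['image'],(784,588)))
for v in range(0,420,20):
    print(v,[(w[v,u]*1000).round().astype(int).tolist() if np.isfinite(w[v,u,0]) else None for u in(240,280,320)])
E
```

```text
[ 0.44987963 -0.19006109  0.30124508] [3.14157239e+00 1.43746518e-04 8.50446696e-02] [ 0.52419362 -0.1843568   0.44471117] 1.65
0 [[652, -119, 1], [651, -169, 21], [661, -217, 2]]
20 [[631, -120, 2], [630, -170, 21], [639, -220, 1]]
40 [[608, -121, 3], [608, -172, 26], [617, -223, 1]]
60 [[585, -122, 1], [586, -174, 21], [594, -225, 3]]
80 [[561, -123, 4], [564, -176, 21], [570, -228, 2]]
100 [[536, -124, 2], [538, -178, 56], [545, -231, 2]]
120 [[510, -125, 2], [515, -180, 22], [519, -234, 1]]
140 [[483, -126, 3], [490, -182, 27], [493, -238, 2]]
160 [[455, -127, 2], [464, -184, 27], [465, -241, 1]]
180 [[426, -129, 2], [437, -186, 27], [436, -244, 2]]
200 [[396, -130, 1], [407, -189, 21], [406, -248, 2]]
220 [[365, -131, 1], [370, -192, 2], [376, -252, 3]]
240 [[332, -133, 1], [337, -194, 1], [343, -256, 1]]
260 [[298, -134, 1], [460, -188, 315], [308, -260, 0]]
280 [[263, -136, 2], [459, -188, 332], [274, -264, 1]]
300 [[225, -138, 1], [455, -189, 340], [462, -203, 349]]
320 [[460, -176, 360], [452, -189, 348], [462, -201, 360]]
340 [[464, -178, 374], [443, -190, 348], [466, -199, 375]]
360 [[465, -179, 382], [110, -213, 1], [466, -198, 382]]
380 [[464, -179, 387], [459, -189, 381], [467, -198, 389]]
400 [[467, -180, 395], [460, -189, 388], [469, -197, 396]]
```

View pics/w1.png

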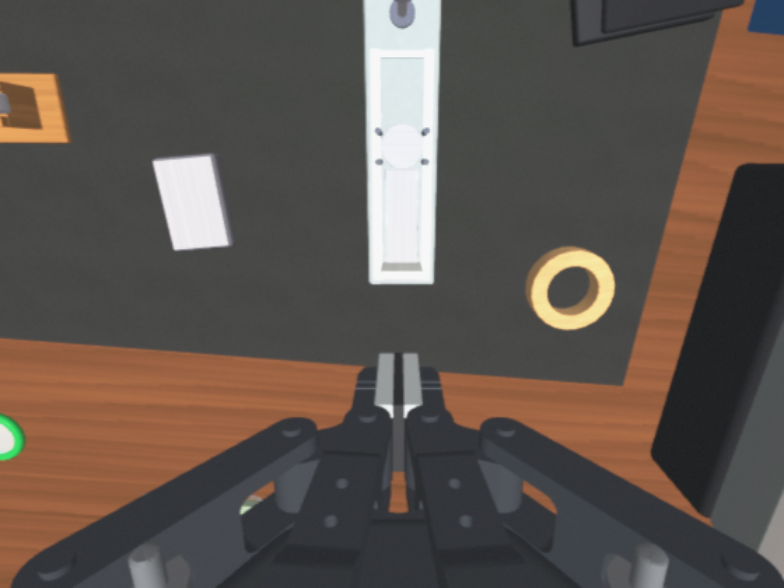

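The wrist view shows the dispenser straight along the tool x: post at (402,12), the round magazine at (402,147), and the tab at about (402,265) of 784×588. Next I fit the axis, magazine, tab and collar.

```bash
cat > fit.py <<'E'
from h import *
for f in('w1','top0','scene0'):
    c=load(f+'.pkl'); w=cloud(c); x,y,z=w[...,0],w[...,1],w[...,2]
    B=(x>.38)&(x<.68)&(abs(y+.187-(x-.53)*.086)<.055)
    base=B&(z>.012)&(z<.034); p=w[base]
    r=cv2.minAreaRect(p[:,:2].astype(np.float32)); print(f,'base',np.round(r[0],4),np.round(r[1],4),round(r[2],2))
    a=np.polyfit(p[:,0],p[:,1],1); print('  centreline slope deg',np.degrees(np.arctan(a[0])),'y@.53',np.polyval(a,.53))
    m=B&(z>.048)&(z<.075)&(abs(x-.53)<.04); 
    if m.sum(): p=w[m]; print('  mag',p.mean(0),cv2.minEnclosingCircle(p[:,:2].astype(np.float32)),m.sum(), np.median(p[:,2]))
    m=B&(z>.035)&(z<.075)&(x<.46)
    if m.sum(): p=w[m]; print('  tab mean',p.mean(0),'min',p.min(0),'max',p.max(0),m.sum())
    m=B&(z>.07)&(z<.16)&(x>.58)
    if m.sum(): 
        p=w[m]; v,u=np.nonzero(m); print('  post mean',p.mean(0),'max z',p[:,2].max(),'uv',u.min(),u.max(),v.min(),v.max(),m.sum())
        h,e=np.histogram(p[:,2],np.arange(.07,.16,.005)); print('  ',h)
E
python3 fit.py
```

```text
w1 base [ 0.528  -0.1879] [0.2495 0.0661] 4.95
  centreline slope deg 4.573469514250071 y@.53 -0.18748096034770517
  mag [ 0.53446216 -0.18723184  0.05799257] ((0.5340196490287781, -0.18731991946697235), 0.02674698457121849) 841 0.05786961343306851
  tab mean [ 0.42550503 -0.19664918  0.05746702] min [ 0.41873766 -0.21645836  0.03739117] max [ 0.42964577 -0.17681796  0.06612062] 334
  post mean [ 0.6311868  -0.17893354  0.08752032] max z 0.09066612044398653 uv 282 294 0 2 23
   [ 0  0  0 22  1  0  0  0  0  0  0  0  0  0  0  0  0]
top0 base [ 0.5333 -0.1881] [0.2609 0.0669] 4.96
  centreline slope deg 4.625325968960951 y@.53 -0.18656915315781622
  mag [ 0.53438904 -0.18749574  0.05614066] ((0.5351989269256592, -0.18810023367404938), 0.026180380955338478) 96 0.056405977606923896
  tab mean [ 0.42457571 -0.19561086  0.05881067] min [ 0.41918036 -0.21590384  0.03565338] max [ 0.45783964 -0.17282014  0.06907615] 35
  post mean [ 0.6408416  -0.1773215   0.10110648] max z 0.14265672423120668 uv 336 342 154 161 41
   [ 0  0  4 14  9  1  1  1  2  0  1  1  0  3  4  0  0]
scene0 base [ 0.5357 -0.1858] [0.2634 0.0665] 4.87
  centreline slope deg 4.905898175156877 y@.53 -0.1893037406098505
  mag [ 0.53914566 -0.18604824  0.05641208] ((0.5376272201538086, -0.18604981899261475), 0.026918848976492882) 198 0.056644888355579404
  tab mean [ 0.42869553 -0.19530314  0.05251248] min [ 0.41840495 -0.21509839  0.03500482] max [ 0.43563175 -0.17521607  0.06719005] 139
  post mean [ 0.6469945  -0.17712603  0.10364429] max z 0.14196112475454326 uv 215 224 263 283 110
   [ 4  0  5 28 21  7  4  5  4  0  8  6  5 11  2  0  0]
```

Request:
jog_arm(linear=[[-6,0.5,5],[-6,0.5,10],[-6,0.5,15],[-6,0.5,20],[-6,0.5,24],[-6,0.5,26.5],[-6,0.5,26.5],[-6,0.5,26.5]], twist=[[0,0,0],[0,0,0],[0,0,0],[0,0,0],[0,0,0],[0,0,0],[0,0,0],[0,0,0]])

```text
time: 2.7
tool_pos: [0.3916, -0.2002, 0.0372]
eef_rot: [3.141, -0.002, 0.086]
ft_force: [0.3, 0.4, -0.4]
gripper_width: 0.001
grasp_force: 0.0
```

Request:
jog_arm(linear=[[1,0,0],[2,0,0],[3,0,0],[4,0,0],[5,0,0],[5.5,0,0],[6,0,0],[6,0,0],[6,0,0]], twist=[[0,0,0],[0,0,0],[0,0,0],[0,0,0],[0,0,0],[0,0,0],[0,0,0],[0,0,0],[0,0,0]])

```text
time: 3.82
tool_pos: [0.4496, -0.1942, 0.0362]
eef_rot: [-3.141, 0.003, 0.087]
ft_force: [-5.3, -1.4, 3.0]
gripper_width: -0.004
grasp_force: 2.7
```

Request:
jog_arm(linear=[[0.5,0,0],[1,0,0],[1.4,0,0],[1.7,0,0],[1.7,0,0],[1.7,0,0]], twist=[[0,0,0],[0,0,0],[0,0,0],[0,0,0],[0,0,0],[0,0,0]])

```text
time: 4.58
tool_pos: [0.4647, -0.1928, 0.0361]
eef_rot: [-3.14, 0.006, 0.087]
ft_force: [-10.0, -2.7, 6.0]
gripper_width: -0.003
grasp_force: 5.0
```

Request:
jog_arm(linear=[[0.1,0,0],[0.2,0,0],[0.3,0,0],[0.3,0,0],[0.3,0,0]], twist=[[0,0,0],[0,0,0],[0,0,0],[0,0,0],[0,0,0]])

```text
time: 5.2
tool_pos: [0.4647, -0.1927, 0.0361]
eef_rot: [-3.14, 0.012, 0.088]
ft_force: [-17.2, -6.2, 11.2]
gripper_width: 0.002
grasp_force: 9.1
```

Request:
jog_arm(linear=[[-4,0,0],[-9,0,0],[-9,0,0],[-9,0,-6],[-9,0,-12],[-6,0,-18],[-2,0,-23],[2,0,-23],[3.5,0,-23],[3.5,0,-23],[3.5,0,-23]], twist=[[0,0,0],[0,0,0],[0,0,0],[0,0,0],[0,0,0],[0,0,0],[0,0,0],[0,0,0],[0,0,0],[0,0,0],[0,0,0]])

```text
time: 6.58
tool_pos: [0.5043, -0.1897, 0.2656]
eef_rot: [-3.141, 0.002, 0.086]
ft_force: [0.3, -0.3, 0.2]
gripper_width: 0.007
grasp_force: 0.0
```

```bash
python3 - <<'E'
from h import *
c=cap('wrist'); save(c,'w2.pkl'); s=c['state']; print(s['tool_pos'],s['eef_rot'],c['eye'],s['time'])
cv2.imwrite('pics/w2.png',cv2.resize(c['image'][0:240,190:370],None,fx=3.2,fy=2.5*1))
E
sed -i "s/('w1','top0','scene0')/('w2',)/" fit.py; python3 fit.py
```

```text
[ 0.5042982  -0.18969326  0.2655962 ] [-3.14087225e+00  1.95165245e-03  8.58221089e-02] [ 0.57887286 -0.18401342  0.40892518] 6.575
w2 base [ 0.5327 -0.1875] [0.2584 0.0661] 4.94
  centreline slope deg 4.553624619089356 y@.53 -0.18766313639903962
  mag [ 0.53481099 -0.18728265  0.05793799] ((0.5344654321670532, -0.18736280500888824), 0.026861971244215965) 921 0.057884629151712164
  tab mean [ 0.42627795 -0.19676457  0.05532621] min [ 0.41962485 -0.21693561  0.03512543] max [ 0.4293781  -0.17688034  0.06554806] 451
  post mean [ 0.63981983 -0.17820422  0.10430423] max z 0.14197377126666344 uv 271 296 20 55 637
   [  0   0   0 194 212  11  11   9  12  13  13  13   1 104  44   0   0]
```

View pics/w2.png

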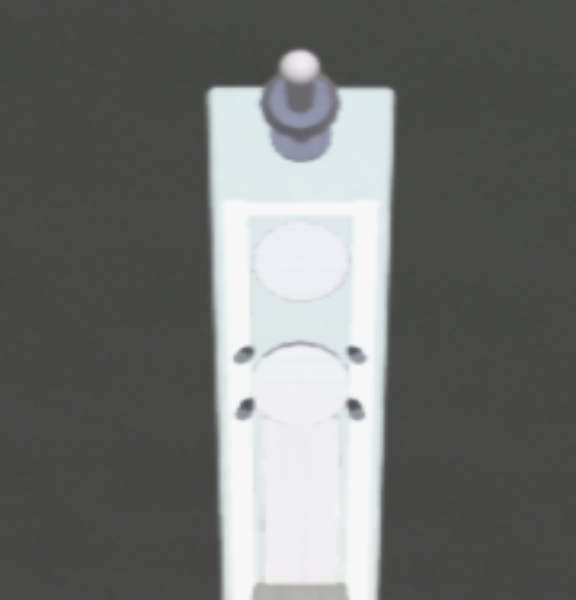

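The picture shows the tag out on the ledge at crop (301,262), the slide sprung back, and the collar ring around (300,100). Next: tag centre and collar height.

```bash
python3 - <<'E'
from h import *
c=load('w2.pkl'); w=cloud(c); g=cv2.cvtColor(c['image'],cv2.COLOR_BGR2GRAY)
x,y,z=w[...,0],w[...,1],w[...,2]
O=np.array([.5345,-.1875]); e=np.array([np.cos(.0864),np.sin(.0864)]); n=np.array([-e[1],e[0]])
X=(w[...,:2]-O)@e; Y=(w[...,:2]-O)@n
print('view crop centre',onz(c,284.1,104.8,.025))
for nm,m in dict(tag=(abs(X-.054)<.028)&(abs(Y)<.021)&(z>.0235)&(z<.031),ledge=(abs(X-.054)<.022)&(abs(Y)<.016)&(z<.0235)).items():
    p=w[m]; print(nm,m.sum(),p.mean(0),cv2.minEnclosingCircle(p[:,:2].astype(np.float32)))
def med(nm,m):
    p=z[m]; print(nm,m.sum(),np.percentile(p,[5,25,50,75,95]).round(4), np.c_[X[m],Y[m]].mean(0).round(4))
rr=np.hypot(X-.108,Y)
med('collar top',(rr>.006)&(rr<.011)&(z>.08)&(z<.11))
med('post top',(rr<.006)&(z>.13))
med('base',(abs(X-.09)<.008)&(abs(Y)<.025)&(z<.03))
med('foot',(rr<.02)&(z>.024)&(z<.06))
med('desk',(abs(Y)>.05)&(abs(Y)<.1)&(abs(X-.05)<.1)&(z<.01))
# scene: collar profile
c=load('scene0.pkl'); w=cloud(c); z=w[...,2]; X=(w[...,:2]-O)@e; Y=(w[...,:2]-O)@n
m=(abs(X-.108)<.025)&(abs(Y)<.02)&(z>.07)
v,u=np.nonzero(m)
for r in np.unique(v): print(r,u[v==r].min(),u[v==r].max(),np.median(z[r][m[r]]).round(4),np.median(X[r][m[r]]).round(4), onz(c,np.median(u[v==r]),r,.1)[:2].round(3))
E
```

```text
view crop centre [ 0.58735638 -0.18314646  0.025     ]
tag 1064 [ 0.59117255 -0.1823906   0.0260148 ] ((0.587660551071167, -0.18281282484531403), 0.03355511650443077)
ledge 298 [ 0.58696073 -0.18334278  0.02091222] ((0.5871177315711975, -0.18296797573566437), 0.02590600959956646)
collar top 280 [0.0879 0.0892 0.0902 0.091  0.0917] [ 1.055e-01 -1.000e-04]
post top 149 [0.1363 0.1384 0.1393 0.1402 0.1411] [0.1072 0.0002]
base 654 [0.0195 0.0204 0.021  0.0216 0.0226] [ 0.09   -0.0001]
foot 157 [0.0245 0.0254 0.0259 0.0263 0.0277] [1.029e-01 1.000e-04]
desk 13666 [0.0004 0.0012 0.0017 0.0023 0.0031] [0.0576 0.    ]
263 217 219 0.1397 0.109 [ 0.61  -0.173]
264 217 220 0.1397 0.112 [ 0.613 -0.173]
265 217 220 0.1387 0.1131 [ 0.616 -0.173]
266 217 220 0.1365 0.1136 [ 0.619 -0.174]
267 217 220 0.1315 0.1127 [ 0.622 -0.174]
268 217 220 0.1262 0.1118 [ 0.625 -0.175]
269 217 220 0.125 0.1139 [ 0.628 -0.175]
270 218 220 0.1231 0.1147 [ 0.631 -0.175]
271 218 220 0.1209 0.1155 [ 0.634 -0.175]
272 218 220 0.1135 0.1137 [ 0.637 -0.176]
273 218 220 0.1085 0.1121 [ 0.639 -0.176]
274 218 220 0.1067 0.1128 [ 0.642 -0.177]
275 217 223 0.0962 0.1098 [ 0.646 -0.175]
276 216 224 0.0913 0.1096 [ 0.649 -0.176]
277 215 224 0.0907 0.111 [ 0.651 -0.178]
278 215 224 0.0902 0.1127 [ 0.654 -0.178]
279 215 224 0.0893 0.1148 [ 0.657 -0.179]
280 216 223 0.0872 0.1155 [ 0.66  -0.179]
281 216 222 0.0887 0.1184 [ 0.662 -0.181]
282 218 221 0.0862 0.12 [ 0.665 -0.18 ]
283 219 221 0.0727 0.1135 [ 0.668 -0.18 ]
```

Request:
jog_arm(linear=[[6.3,-36.6,0],[6.3,-36.6,0],[6.3,-36.6,0],[6.3,-36.6,0],[6.3,-36.6,0],[6.3,-36.6,0],[6.3,-36.6,0],[6.3,-36.6,0],[6.3,-36.6,0],[6.3,-36.6,0],[6.3,-36.6,0],[6.3,-36.6,0],[6.3,-36.6,0],[6.3,-36.6,0]], twist=[[0,0,-88.5],[0,0,-88.5],[0,0,-88.5],[0,0,-88.5],[0,0,-88.5],[0,0,-88.5],[0,0,-88.5],[0,0,-88.5],[0,0,-88.5],[0,0,-88.5],[0,0,-88.5],[0,0,-88.5],[0,0,-88.5],[0,0,-88.5]], grip=6, newtons=60)

```text
time: 8.38
tool_pos: [0.5367, 0.1802, 0.2663]
eef_rot: [3.142, 0.0, 1.631]
ft_force: [-0.1, 0.0, -0.0]
gripper_width: 0.701
grasp_force: 0.0
```

```bash
python3 - <<'E'
from h import *
c=cap('wrist'); save(c,'w3.pkl'); s=c['state']; print(s['tool_pos'],s['eef_rot'],c['eye'],s['time'])
cv2.imwrite('pics/w3.png',c['image'])
w=cloud(c); x,y,z=w[...,0],w[...,1],w[...,2]
m=(abs(x-.53)<.05)&(y>.12)&(y<.335)&(z>.05)&(z<.085)
p=w[m]; print(m.sum(),p.min(0),p.max(0),np.median(p[:,2]))
h=p[(p[:,1]<.24)]
v=np.array(cv2.fitLine(h[:,:2].astype(np.float32),cv2.DIST_HUBER,0,.01,.01)).ravel(); print('handle line',v,'yaw',np.degrees(np.arctan2(v[1],v[0])),'z',np.percentile(h[:,2],[5,50,95]))
r=p[(p[:,1]>.25)]; print('rim',cv2.minEnclosingCircle(r[:,:2].astype(np.float32)),np.percentile(r[:,2],[5,50,95]))
g=c['image'].astype(int); br=(g[...,2]-g[...,0]>40)&(abs(x-.53)<.06)&(y>.1)&(y<.34)&(z<.02)&(z>.004)
print('rest base',br.sum(),cv2.minAreaRect(w[br][:,:2].astype(np.float32)),np.median(z[br]))
d=(abs(z)<.006)&(abs(x-.53)<.12); print('desk',np.median(z[d]))
E
```

```text
[0.53668801 0.18020578 0.26626077] [3.14158932e+00 1.10977174e-04 1.63053859e+00] [0.53108799 0.25500955 0.40972935] 8.375
4617 [0.49819061 0.14584566 0.05060922] [0.5612184  0.31885399 0.06406561] 0.05811617230060845
handle line [ 0.07531747 -0.9971596   0.5372743   0.19205278] yaw -85.680534 z [0.05323197 0.06156774 0.06298246]
rim ((0.5323655605316162, 0.28274300694465637), 0.036600109189748764) [0.05560185 0.0575153  0.05969689]
rest base 2939 ((0.5366986393928528, 0.20072025060653687), (0.05992579087615013, 0.13809332251548767), 4.74202299118042) 0.008882852542312691
desk 0.0017643953131634693
```

View pics/w3.png

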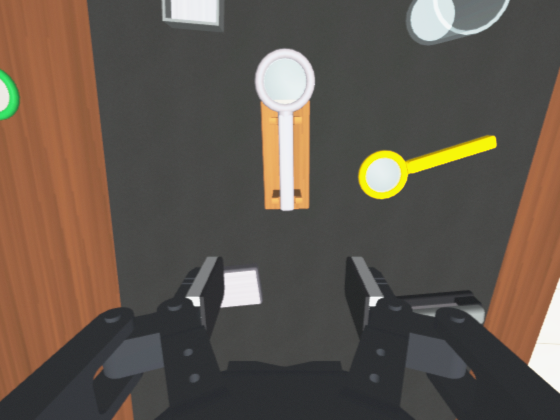

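The view shows the loupe in its rest: lens at (285,80), handle down to (287,210), with free space around it. The grip is about (0.536, 0.207, 0.053) with the handle at about 94.4° yaw. The depth fit and the rest's base agree. Now I descend.

Request:
jog_arm(linear=[[2.7,0.1,5],[2.7,0.1,10],[2.7,0.1,15],[2.7,0.1,18],[2.7,0.1,20],[2.7,0.1,21.5],[2.7,0.1,22.5],[2.7,0.1,23.2],[2.7,0.1,23.2],[2.7,0.1,23.2],[2.7,0.1,23.2]], twist=[[0,0,-1.1],[0,0,-1.1],[0,0,-1.1],[0,0,-1.1],[0,0,-1.1],[0,0,-1.1],[0,0,-1.1],[0,0,-1.1],[0,0,-1.1],[0,0,-1.1],[0,0,-1.1]])

```text
time: 9.8
tool_pos: [0.5364, 0.2073, 0.0348]
eef_rot: [3.14, -0.0, 1.65]
ft_force: [-1.0, -0.0, -0.5]
gripper_width: 0.703
grasp_force: 0.0
```

Request:
jog_arm(linear=[[0,0,0],[0,0,0],[0,0,0],[0,0,0],[0,0,0],[0,0,0],[0,0,0],[0,0,0],[0,0,0],[0,0,0]], twist=[[0,0,0],[0,0,0],[0,0,0],[0,0,0],[0,0,0],[0,0,0],[0,0,0],[0,0,0],[0,0,0],[0,0,0]], grip=0, newtons=60)

```text
time: 11.05
tool_pos: [0.5362, 0.2073, 0.0346]
eef_rot: [3.141, -0.0, 1.65]
ft_force: [-0.5, 0.4, 5.5]
gripper_width: 0.178
grasp_force: 59.2
```

Request:
jog_arm(linear=[[0,0,-0.5],[0,0,-1.5],[0,0,-3],[0,0,-6],[0,0,-9],[0,0,-12],[0,0,-15],[0,0,-17],[0,0,-17],[0,0,-17]], twist=[[0,0,0],[0,0,0],[0,0,0],[0,0,0],[0,0,0],[0,0,0],[0,0,0],[0,0,0],[0,0,0],[0,0,0]])

```text
time: 12.3
tool_pos: [0.5354, 0.207, 0.2036]
eef_rot: [-3.14, 0.0, 1.65]
ft_force: [-0.4, -0.8, -3.4]
gripper_width: 0.176
grasp_force: 58.7
```

```bash
cat > lens.py <<'E'
import sys
from h import *
f=sys.argv[1]
c=cap('wrist'); save(c,f+'.pkl'); s=c['state']; print(s['tool_pos'],s['eef_rot'],s['time'],s['ft_force'],s['gripper_width'])
cv2.imwrite(f'pics/{f}.png',c['image'])
Rt=R.from_euler('xyz',s['eef_rot']).as_matrix(); t=np.array(s['tool_pos'])
w=cloud(c); q=(w-t)@Rt   # tool coords
m=(abs(q[...,1])<.045)&(q[...,0]>.012)&(q[...,0]<.125)&(q[...,2]>-.06)&(q[...,2]<.02)
p=q[m]; print('n',m.sum(),'min',p.min(0),'max',p.max(0))
h=p[(p[:,0]<.042)]; print('handle z by x',[np.median(h[abs(h[:,0]-a)<.004][:,2]).round(4) for a in(.02,.03,.04) if (abs(h[:,0]-a)<.004).any()], 'y',np.median(h[:,1]))
r=p[p[:,0]>.046]; A=np.c_[r[:,:2],np.ones(len(r))]
k=np.ones(len(r),bool)
for _ in range(5):
    co=np.linalg.lstsq(A[k],r[k,2],rcond=None)[0]; k=abs(A@co-r[:,2])<.003
print('rim plane slopes deg',np.degrees(co[:2]),'z at .08',co@[.08,0,1],k.sum())
print('circle (tool)',cv2.minEnclosingCircle(r[k,:2].astype(np.float32)))
E
python3 lens.py w4
```

```text
[0.53536533 0.2069858  0.2036158 ] [-3.14011657e+00  4.93461745e-04  1.64988853e+00] 12.3 [-0.41210996 -0.79531025 -3.36696588] 0.17603066001366813
n 28221 min [ 0.01200235 -0.04264469 -0.05978894] max [ 0.1119028   0.03995173 -0.01839319]
handle z by x [np.float64(-0.0271), np.float64(-0.0271), np.float64(-0.0271)] y -0.0007537096043474899
rim plane slopes deg [ 0.08467031 -0.03857719] z at .08 -0.022893901021970833 24221
circle (tool) ((0.07844895869493484, -0.0009711688035167754), 0.03356992080807686)
```

View pics/w4.png

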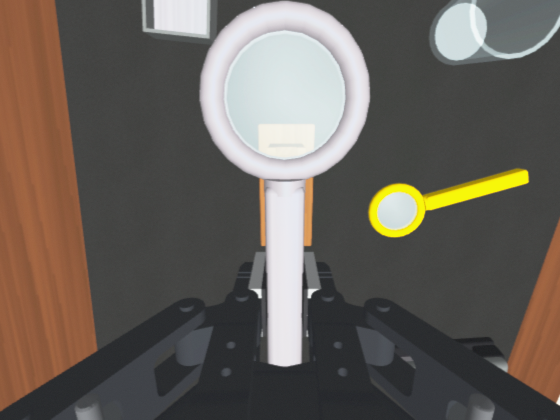

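The loupe is held level: the lens fills (200–370, 5–180) and the handle is centred between the fingers. I carry it high to above the tag.

Request:
jog_arm(linear=[[-1.5,0.1,0],[-4.5,0.2,0],[-8.5,0.4,0],[-12.5,0.6,0],[-16.5,0.8,0],[-20.5,1,0],[-24.5,1.2,0],[-28.5,1.4,0],[-32.5,1.6,0],[-36.5,1.8,0],[-40.5,2,0],[-44,2.2,0],[-46.2,2.2,0],[-47.2,2.2,0],[-47.2,2.2,0],[-47.2,2.2,0],[-47.2,2.2,0]], twist=[[0,0,0],[0,0,0],[0,0,0],[0,0,0],[0,0,0],[0,0,0],[0,0,0],[0,0,0],[0,0,0],[0,0,0],[0,0,0],[0,0,0],[0,0,0],[0,0,0],[0,0,0],[0,0,0],[0,0,0]])

```text
time: 14.48
tool_pos: [0.5953, -0.2605, 0.2045]
eef_rot: [3.141, -0.0, 1.651]
ft_force: [0.2, -0.3, -2.8]
gripper_width: 0.177
grasp_force: 58.7
```

```bash
python3 lens.py w5
```

```text
[ 0.5953384  -0.26048305  0.20453857] [ 3.14147830e+00 -1.31550451e-04  1.65114499e+00] 14.475 [ 0.21572473 -0.26363245 -2.82111428] 0.17687032691532445
n 28210 min [ 0.0120022  -0.03952878 -0.05997739] max [ 0.11181876  0.04078467 -0.01897772]
handle z by x [np.float64(-0.027), np.float64(-0.0271), np.float64(-0.027)] y -0.0007468196099967095
rim plane slopes deg [ 0.08250244 -0.02445985] z at .08 -0.022885862914682278 24232
circle (tool) ((0.07853248715400696, -0.0014482301194220781), 0.0333237461745739)
```

View pics/w5.png

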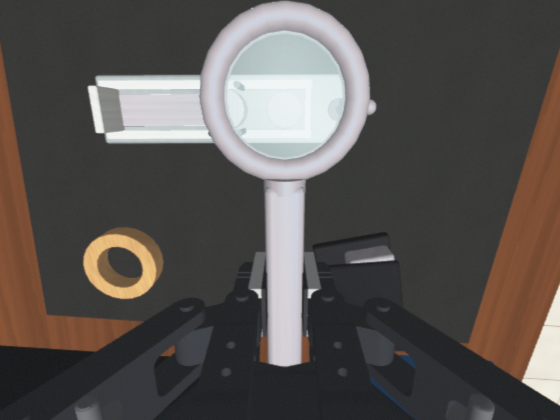

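The tag shows through the glass at (287,108), the magazine is at about (230,105), and the post is to the right at (370,105), clear of the rim. I descend most of the way and then measure.

Request:
jog_arm(linear=[[-0.1,-0.1,1],[-0.1,-0.1,3],[-0.1,-0.1,5],[-0.1,-0.1,7],[-0.1,-0.1,9],[-0.1,-0.1,10.5],[-0.1,-0.1,11.8],[-0.1,-0.1,12.8],[-0.1,-0.1,12.8],[-0.1,-0.1,12.8],[-0.1,-0.1,12.8]], twist=[[0,0,0],[0,0,0],[0,0,0],[0,0,0],[0,0,0],[0,0,0],[0,0,0],[0,0,0],[0,0,0],[0,0,0],[0,0,0]])

```text
time: 15.9
tool_pos: [0.5948, -0.2629, 0.0771]
eef_rot: [3.14, 0.001, 1.65]
ft_force: [0.5, -0.5, -2.8]
gripper_width: 0.175
grasp_force: 58.7
```

```bash
python3 lens.py w6; python3 - <<'E'
from h import *
c=load('w5.pkl'); print('tag via w5 ray',onz(c,287,108,.025))
c=load('w6.pkl'); w=cloud(c); x,y,z=w[...,0],w[...,1],w[...,2]
O=np.array([.5345,-.1875]); e=np.array([np.cos(.0864),np.sin(.0864)]); n=np.array([-e[1],e[0]])
X=(w[...,:2]-O)@e; Y=(w[...,:2]-O)@n; rr=np.hypot(X-.108,Y)
for nm,m in dict(collar=(rr<.0105)&(rr>.0055)&(z>.075)&(z<.1),post=(rr<.006)&(z>.13),rim=(abs(np.hypot(x-.5873,y+.183)-.028)<.003)&(z>.08)&(z<.12),base=(X>.09)&(X<.128)&(abs(abs(Y)-.022)<.007)&(z<.03)&(z>.01),desk=(X>.15)&(X<.25)&(abs(Y)<.08)&(z<.01)&(z>-.01)).items():
    print(nm,m.sum(),np.percentile(z[m],[10,50,90]) if m.sum() else '')
    if nm=='collar' and m.sum(): v,u=np.nonzero(m); print(u.min(),u.max(),v.min(),v.max())
E
```

```text
[ 0.59479915 -0.26286184  0.07708959] [3.14022880e+00 8.19889729e-04 1.64986090e+00] 15.9 [ 0.49287075 -0.49877656 -2.77855211] 0.1749367039737078
n 29134 min [ 0.01200317 -0.04498602 -0.05990447] max [0.11183434 0.04499568 0.01999912]
handle z by x [np.float64(-0.0271), np.float64(-0.0271), np.float64(-0.027)] y -0.0011121893766993475
rim plane slopes deg [ 0.04806308 -0.02448509] z at .08 -0.022875098914652107 24241
circle (tool) ((0.07856759428977966, -0.0003909359220415354), 0.0334659144282341)
tag via w5 ray [ 0.59064796 -0.1809495   0.025     ]
collar 1379 [0.08869131 0.09032258 0.09133542]
393 444 69 125
post 1695 [0.13420957 0.13885522 0.14075741]
rim 7922 [0.09961848 0.10080136 0.10182535]
base 2165 [0.02001363 0.02090814 0.02175818]
desk 24917 [0.00085059 0.0017246  0.00258958]
```

View pics/w6.png

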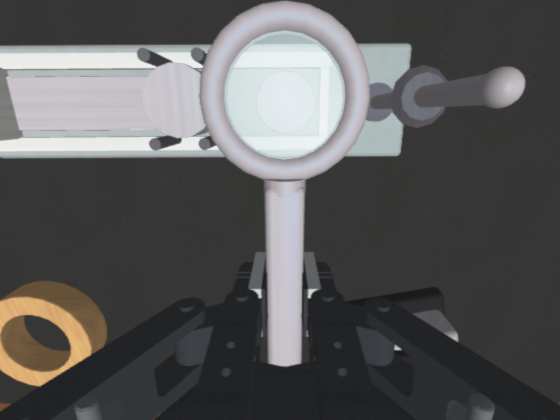

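The lens is over the tag: tag at (286,102) in the glass, collar at (418,97) well clear. I refine the tag centre with a circle fit.

```bash
python3 - <<'E'
from h import *
def fit(f,u0,u1,v0,v1,lo,hi):
    c=load(f); s=6
    g=cv2.cvtColor(c['image'][v0:v1,u0:u1],cv2.COLOR_BGR2GRAY); g=cv2.resize(g,None,fx=s,fy=s,interpolation=cv2.INTER_CUBIC)
    g=cv2.createCLAHE(4,(2,2)).apply(g)
    r=cv2.HoughCircles(g,cv2.HOUGH_GRADIENT_ALT,1.5,500,param1=120,param2=.6,minRadius=int(lo*s),maxRadius=int(hi*s))
    if r is None: print(f,'none'); return
    for a in r[0][:2]:
        u=u0+(a[0]+.5)/s-.5; v=v0+(a[1]+.5)/s-.5; P=onz(c,u,v,.025); print(f,u,v,a[2]/s,P, 'radius mm',a[2]/s/c['fx']*np.linalg.norm(P-c['eye'])*1000)
fit('w2.pkl',262,306,82,132,12,17)
fit('w5.pkl',262,306,85,130,14,20)
fit('w6.pkl',246,324,62,140,22,36)
c=load('w6.pkl'); w=cloud(c); print('depth@tag',w[102,286],w[102,250],w[102,316])
# lens rim centre by the outer/inner outline rays (glass inner circle), at lens height
g=cv2.cvtColor(c['image'],cv2.COLOR_BGR2GRAY)
z=w[...,2]; m=(z>.085)&(z<.108)&(np.arange(420)[:,None]<150)&(abs(np.arange(560)[None]-285)<100)
(cu,cv_),ax,_=cv2.minAreaRect(np.argwhere(m)[:,::-1].astype(np.float32)) if 0 else ((0,0),0,0)
q=w[m]; 
from scipy.optimize import least_squares
# boundary of rim mask: outer contour points
cn=max(cv2.findContours(m.astype(np.uint8),cv2.RETR_EXTERNAL,cv2.CHAIN_APPROX_NONE)[0],key=len)[:,0]
P=np.array([onz(c,u,v,.0958) for u,v in cn if v>2 and v<145])
r=least_squares(lambda a:np.hypot(P[:,0]-a[0],P[:,1]-a[1])-a[2],[.587,-.183,.032],loss='soft_l1',f_scale=.0005).x; print('lens outer centre',r, 'expect r .032')
E
```

```text
w2.pkl 282.83334 104.333336 15.789754 [ 0.58774349 -0.1816234   0.025     ] radius mm 19.524256796947434
w2.pkl 282.83334 104.333336 14.185051 [ 0.58774349 -0.1816234   0.025     ] radius mm 17.54001764145751
w5.pkl 285.58334 109.333336 18.664371 [ 0.58935585 -0.18231436  0.025     ] radius mm 19.413638955487265
w6.pkl 287.08334 102.08333 31.969172 [ 0.58907289 -0.18195076  0.025     ] radius mm 20.134563941653212
depth@tag [ 0.58808439 -0.18431385  0.10034987] [ 0.57482136 -0.1853415   0.09902669] [ 0.59898369 -0.18344895  0.10077758]
lens outer centre [ 0.58745038 -0.18291138  0.03192927] expect r .032
```

Request:
jog_arm(linear=[[0,0.1,0.3],[0,0.1,0.6],[0,0.1,0.9],[0,0.1,1.0],[0,0.1,1.0],[0,0.1,1.0],[0,0.1,1.0],[0,0.1,1.0]], twist=[[0,0,0],[0,0,0],[0,0,0],[0,0,0],[0,0,0],[0,0,0],[0,0,0],[0,0,0]])

```text
time: 16.95
tool_pos: [0.5954, -0.2626, 0.0664]
eef_rot: [3.141, 0.0, 1.65]
ft_force: [-0.3, -0.4, -2.0]
gripper_width: 0.17
grasp_force: 58.7
```

```bash
python3 lens.py w7; python3 - <<'E'
from h import *
c=load('w7.pkl'); w=cloud(c); z=w[...,2]
O=np.array([.5345,-.1875]); e=np.array([np.cos(.0864),np.sin(.0864)]); n=np.array([-e[1],e[0]])
X=(w[...,:2]-O)@e; Y=(w[...,:2]-O)@n; rr=np.hypot(X-.108,Y)
m=(rr<.0105)&(rr>.0055)&(z>.075)&(z<.1); print('collar top',np.median(z[m]))
m=(abs(np.hypot(X-.054,Y)-.027)<.002)&(z>.08)&(z<.1); print('rim top',np.median(z[m]))
s=cap('scene'); cv2.imwrite('pics/s7.png',cv2.resize(s['image'][180:330,150:300],(600,600),interpolation=cv2.INTER_CUBIC))
E
```

```text
[ 0.59538775 -0.26260438  0.06643015] [3.14143240e+00 1.89379675e-04 1.64985488e+00] 16.95 [-0.26932116 -0.43210999 -2.03716971] 0.17024857734269047
n 29859 min [ 0.01200126 -0.04499764 -0.05958889] max [0.11222856 0.04499228 0.01986611]
handle z by x [np.float64(-0.0271), np.float64(-0.0271), np.float64(-0.027)] y -0.0007353620696416089
rim plane slopes deg [0.03860777 0.08281845] z at .08 -0.022875175652484966 24636
circle (tool) ((0.08097556978464127, 0.006445073056966066), 0.03932211175560951)
collar top 0.09037393170266489
rim top 0.09045148807183992
```

View pics/s7.png

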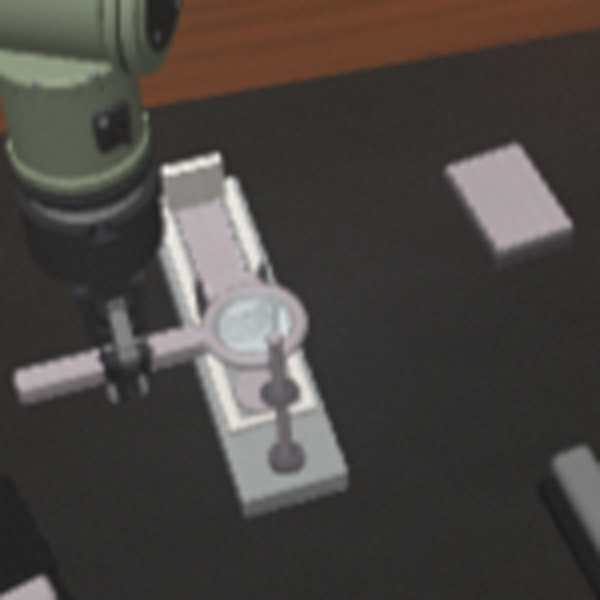

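The lens is held level over the ledge, next to the post and clear of it. The measured height is about 0.8 mm low, so I trim it and settle.

Request:
jog_arm(linear=[[0,0,-0.08],[0,0,-0.08],[0,0,-0.08],[0,0,-0.08],[0,0,-0.08],[0,0,-0.08],[0,0,-0.08],[0,0,-0.08]], twist=[[0,0,0],[0,0,0],[0,0,0],[0,0,0],[0,0,0],[0,0,0],[0,0,0],[0,0,0]])

```text
time: 18.05
tool_pos: [0.5954, -0.2626, 0.0672]
eef_rot: [3.142, 0.0, 1.65]
ft_force: [0.0, -0.2, -3.1]
gripper_width: 0.176
grasp_force: 58.7
```

```bash
python3 -c "
from workcell import arm
s=arm.sense(); print(s['tool_pos'],s['joint_vel'].round(3)); print(arm.close_job())"
```

```text
[ 0.59536281 -0.26258417  0.06715488] [-0.001 -0.001  0.001 -0.001 -0.     0.001]
the job is handed in; nothing more can be done
None
```

I handed the job in at about 18 s: the tag is out on the ledge, the slide sprang back, and the lens is held level and still over the tag at collar height (about 86 mm, measured to 1–2 mm); no verdict was returned.

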